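Queue the oil samples for the flash-point test

ROBOT

A 7-joint arm with a two-finger parallel gripper is mounted at the origin on the work surface. World frame = base frame: x ahead of the robot, y to its left, z up, the work surface at z = 0. Lengths are in m, angles in rad, forces in N, time in s.
With the tool pointing down it reaches from about 0.4 to 0.9 m from the base axis. Payload 5.6 kg.
Tool frame: the origin (TCP) lies between the finger pads; the fingertips stand 19 mm ahead of it and the grasp point (between the pads) is the TCP; z points along the fingers, y is the line along which they close (so a half turn about z gives the same grasp; the last joint's range is limited). The gripper opens to 92 mm and grips with 3 to 60 N. Pads are 20 mm wide; open, the fingers measure 128 mm over their backs; the gripper's body (75 mm by 189 mm) begins 69 mm behind the grasp point.
Start: joints at [-1.341, 0.468, -0.012, 1.603, 0.006, 1.071, -0.056], TCP at [0.175, 0.626, 0.207] pointing down, gripper open.
Joint ranges: [-2.53, 2.53], [-0.31, 2.02], [-1.57, 1.55], [0.28, 2.44], [-1.29, 4.43], [0.15, 1.84], [-2.92, 2.92]. Speed limits (rad/s): [2.57, 2.57, 3.14, 3.14, 3.14, 3.14, 3.14].

INTERFACE

Orientations are given as [roll, pitch, yaw] about the fixed x, y, z axes, in that order (R = Rz(yaw) Ry(pitch) Rx(roll)).
In Python, from rig import robot, imaging, workorder gives the robot as it stands.
- The arm moves only by the tool move_arm, never from a script. Its argument "deltas" is text: rows parted by semicolons, each of 5 numbers parted by spaces: the closure, from -1 (fully open) to 1 (shut), then the shift along the tool's x, y, z scaled (see below), then the turn about the tool's z scaled (see below). In form: jaw tx ty tz yaw; .... A call has exactly 10 rows; each row shifts and turns the commanded pose from where the row before left it, along the tool's axes as they then stand; what a row does not reach is not made up. The controller multiplies each number of a shift by 75 mm and each number of a turn by 360 degrees. A row lasts 1/8 s, in which the tool goes at most 62.5 mm and 10.7 degrees, less where a joint would pass 70% of its speed; a pose out of reach is approached as far as the arm can. A call with a number of a shift or a turn outside -1 to 1 is refused whole. A call with a gripper value outside its range is refused whole. The fingers move at their own pace and stop on an object; "force" is the grip in N (left out, the last holds). Time passes only in rows, so rows that do not move let the fingers close, or fill a call up. It gives the time, the measured TCP pose, the force, the opening and the grip force at its end, in the units of the state.
- robot.get_obs(): the state, without advancing time (a new reading comes with each control period).
- imaging.snapshot(name): name is "scene" or "top" or "wrist"; returns the picture (420x560x3 uint8, red, green, blue); there is no depth.
- imaging.get_calibration(name): a dict with "K" (3x3 intrinsics, pixels), "world_from_camera" (4x4, takes a point from camera to world coordinates). Camera axes: x right, y down, z forward; pixel columns grow to the right and rows downward; lengths in m; the calibration is good to about 2 mm. A picture is of the moment at which its call begins: read the wrist's pose just before it. get_calibration takes no time and is no camera call; for the wrist camera it gives the pose at the moment of the call.
- workorder.close_job(): hands the job in; it is judged then, once.
The state is a dict: "time": time; "joint_pos": joint angles; "joint_velocities": joint speeds; "joint_torque": joint torques, N m; "eef_pos": TCP position; "ee_rot": TCP orientation; "wrist_force": force on the tool from outside, world axes, zero at the start; "torque": the same for the moment, N m; "finger_gap": opening from 0.0 (shut) to 1.0 (fully open); "grip_force": force on a finger pad.
Only numpy, scipy, OpenCV 4.12 (cv2) and the standard library are available. Lean on these libraries where they do the work, as an engineer would, in place of code of your own. Each camera call takes 0.05 s, during which the arm holds its last target. There are 200 camera calls.

TASK

Stand the four sealed amber sample jars upright on the four grey pads, one centred on each pad, in order of size: the smallest on the pad next to the brass test cup, growing step by step to the largest on the pad farthest from the cup. They are glass, so set each down gently rather than dropping it, tip none over, and leave the cup and the timer where they are.

Things in the scene. Friction and masses are not known exactly. Their poses are not given: they have to be found in the camera images.
- jar_small: the smallest of the four sealed amber glass sample jars, loose: an upright straight cylinder 26 mm in diameter and 50 mm tall overall, of which the top 16 mm is a white screw cap 22 mm in diameter; a paper label runs round the glass. Origin: centre of its underside; z up along its axis.
- jar_medium: the second smallest of the four sealed amber glass sample jars, loose: an upright straight cylinder 36 mm in diameter and 62 mm tall overall, of which the top 16 mm is a white screw cap 32 mm in diameter; a paper label runs round the glass. Origin: centre of its underside; z up along its axis.
- jar_large: the second largest of the four sealed amber glass sample jars, loose: an upright straight cylinder 46 mm in diameter and 76 mm tall overall, of which the top 16 mm is a white screw cap 42 mm in diameter; a paper label runs round the glass. Origin: centre of its underside; z up along its axis.
- jar_largest: the largest of the four sealed amber glass sample jars, loose: an upright straight cylinder 56 mm in diameter and 92 mm tall overall, of which the top 16 mm is a white screw cap 52 mm in diameter; a paper label runs round the glass. Origin: centre of its underside; z up along its axis.
- pad_a: the end pad on the robot's right (lowest y) of a row of four equal dark grey round pads, 64 mm across, 2 mm thick, 85 mm apart centre to centre, on a fixed 345 x 85 x 6 mm aluminium plate. Origin: centre of the pad's underside; its top, where a jar stands, is 8 mm above the bench. y runs along the row from pad a to pad d, x across it, away from the robot.
- pad_b: the second pad from the robot's right of a row of four equal dark grey round pads, 64 mm across, 2 mm thick, 85 mm apart centre to centre, on a fixed 345 x 85 x 6 mm aluminium plate. Origin: centre of the pad's underside; its top, where a jar stands, is 8 mm above the bench. y runs along the row from pad a to pad d, x across it, away from the robot.
- pad_c: the third pad from the robot's right of a row of four equal dark grey round pads, 64 mm across, 2 mm thick, 85 mm apart centre to centre, on a fixed 345 x 85 x 6 mm aluminium plate. Origin: centre of the pad's underside; its top, where a jar stands, is 8 mm above the bench. y runs along the row from pad a to pad d, x across it, away from the robot.
- pad_d: the end pad on the robot's left (highest y) of a row of four equal dark grey round pads, 64 mm across, 2 mm thick, 85 mm apart centre to centre, on a fixed 345 x 85 x 6 mm aluminium plate. Origin: centre of the pad's underside; its top, where a jar stands, is 8 mm above the bench. y runs along the row from pad a to pad d, x across it, away from the robot.
- test_cup: the open brass test cup, 34 mm tall, 68 mm across (82 mm at the rim), with a brown wooden handle reaching 140 mm from its axis, away from the robot. Loose; it stands on the bench beyond one end of the row (either end), about 110 mm from that end pad's centre. Origin: centre of its underside.
- timer: the grey bench timer, a flat box 60 x 60 x 28 mm, loose, beyond the end of the row away from the cup. Origin: centre of its underside.
Things that resemble listed ones, but are neither listed nor needed, are in the scene too. Leave any black or purple look-alike of the jar_medium alone.

How it is judged:
At the end, for the whole second after the job is handed in: Each jar stands upright (within 0.1 rad) and at rest on its own pad, its axis within 12 mm of the pad's centre, released by the gripper; counting from the pad next to the brass cup, the jars go smallest, second smallest, second largest, largest (((horizontal distance between test_cup and pad_a below 0.2 m and horizontal distance between jar_small and pad_a below 0.012 m and horizontal distance between jar_medium and pad_b below 0.012 m and horizontal distance between jar_large and pad_c below 0.012 m and horizontal distance between jar_largest and pad_d below 0.012 m) or (horizontal distance between test_cup and pad_d below 0.2 m and horizontal distance between jar_small and pad_d below 0.012 m and horizontal distance between jar_medium and pad_c below 0.012 m and horizontal distance between jar_large and pad_b below 0.012 m and horizontal distance between jar_largest and pad_a below 0.012 m)) and height (world z) of jar_small between 0.004 and 0.012 m and angle between each of jar_small, jar_medium, jar_large, jar_largest's own z axis and vertical below 0.1 rad and linear speed of each of jar_small, jar_medium, jar_large, jar_largest below 0.02 m/s and height (world z) of jar_medium between 0.004 and 0.012 m and height (world z) of jar_large between 0.004 and 0.012 m and height (world z) of jar_largest between 0.004 and 0.012 m); the robot touches nothing.
It fails at once if the brass cup or the timer is shifted by more than 20 mm (distance of any of test_cup, timer from where it was at the start of the episode above 0.02 m).
It fails at once if a jar is tipped over (more than 0.7 rad) (angle between any of jar_small, jar_medium, jar_large, jar_largest's own z axis and vertical above 0.7 rad).
It fails at once if a jar is slammed down: it presses on a pad with more than 60 N (contact force between any of jar_small, jar_medium, jar_large, jar_largest and pad_a above 60 N or contact force between any of jar_small, jar_medium, jar_large, jar_largest and pad_b above 60 N or contact force between any of jar_small, jar_medium, jar_large, jar_largest and pad_c above 60 N or contact force between any of jar_small, jar_medium, jar_large, jar_largest and pad_d above 60 N).
It fails at once if a jar is dropped: it falls free of the fingers more than 22 mm above the pads ((height (world z) of jar_small above 0.03 m and contact force between jar_small and the fingers below 0.05 N and linear speed of jar_small above 0.15 m/s) or (height (world z) of jar_medium above 0.03 m and contact force between jar_medium and the fingers below 0.05 N and linear speed of jar_medium above 0.15 m/s) or (height (world z) of jar_large above 0.03 m and contact force between jar_large and the fingers below 0.05 N and linear speed of jar_large above 0.15 m/s) or (height (world z) of jar_largest above 0.03 m and contact force between jar_largest and the fingers below 0.05 N and linear speed of jar_largest above 0.15 m/s)).
It also fails if it takes over 117 s, if anything falls off the work surface, if the arm or the gripper's body presses on something with over 40 N, if the wrist force passes 120 N, or if a joint passes its speed limit or range.

## Working session

There is one attempt and no reset: what is moved stays moved. The work goes in short steps, Python scripts to look and compute and a tool call to move; the robot and the scene stay as the last step left them, time stands still between calls to the robot, and variables do not carry over. Pictures are saved under pics/ and viewed, at most 14 in all, crops included, and the job is handed in when it is done.

Besides the shell and the picture viewer there is one more tool, called by a JSON object that holds its "method" and its "body". move_arm: Moves the arm, as the interface text tells. Shifts and turns lie within -1 to 1; 1 stands for 75 mm of shift or 360 degrees of turn. Its arguments: {"type":"object","properties":{"deltas":{"type":"string"},"force":{"type":"number"}},"required":["deltas"]}

```bash
mkdir -p pics
python3 - <<'E'
from rig import robot, imaging
import cv2, numpy as np
o=robot.get_obs(); print({k:np.round(v,3).tolist() for k,v in o.items()})
for n in("scene","top"):
    im=imaging.snapshot(n); cv2.imwrite(f"pics/{n}0.png",im[:,:,::-1])
    c=imaging.get_calibration(n); print(n,np.round(c["K"],1).tolist(),np.round(c["world_from_camera"],3).tolist())
E
```

```text
{'time': 0.0, 'joint_pos': [-1.341, 0.468, -0.012, 1.604, 0.006, 1.071, -0.056], 'joint_velocities': [-0.0, -0.0, -0.001, 0.0, -0.0, 0.001, -0.001], 'joint_torque': [0.0, -52.058, -0.012, -24.376, -0.057, 0.017, 0.0], 'eef_pos': [0.175, 0.625, 0.206], 'ee_rot': [-3.14, 0.0, 2.869], 'wrist_force': [-0.084, 0.26, 0.054], 'torque': [0.001, -0.035, 0.005], 'grip_force': 0.0, 'finger_gap': 0.998}
scene [[395.1, 0.0, 286.2], [0.0, 395.1, 205.3], [0.0, 0.0, 1.0]] [[-0.358, 0.685, -0.635, 0.987], [0.934, 0.273, -0.232, 0.205], [0.015, -0.676, -0.737, 0.562], [0.0, 0.0, 0.0, 1.0]]
top [[502.8, 0.0, 273.7], [0.0, 502.8, 204.9], [0.0, 0.0, 1.0]] [[-0.003, -0.994, 0.113, 0.417], [-1.0, 0.004, 0.009, 0.003], [-0.009, -0.113, -0.994, 1.077], [0.0, 0.0, 0.0, 1.0]]
```

View pics/top0.png

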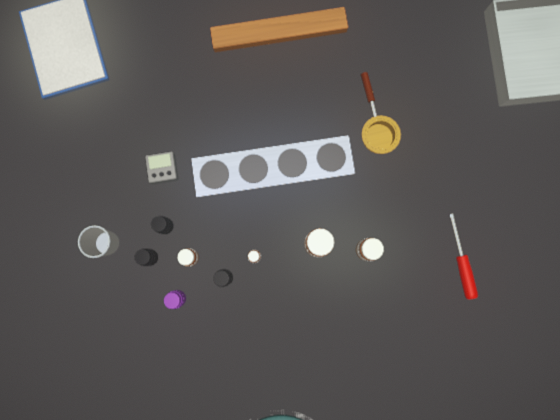

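View pics/scene0.png

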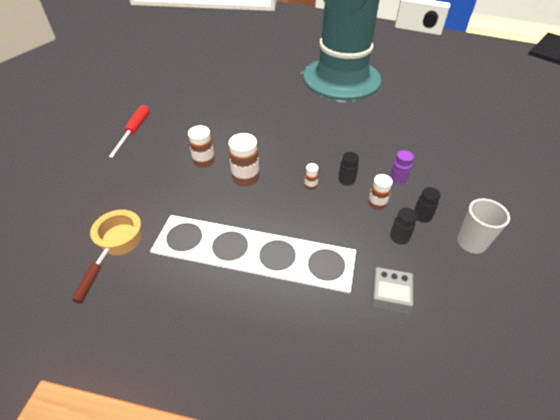

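The top view shows four white-capped amber jars: largest at (320,242), large at (372,249), medium at (186,257) and small at (254,256). The pads run from (214,174) to (331,157). The cup (381,134) is beyond the right, low-y end, so small goes to pad_a and largest to pad_d. The black look-alikes are at (161,225), (146,257) and (222,278), and the purple one is at (174,300). Only (186,257) has a white cap with amber glass at medium size.

```bash
cat > h.py <<'E'
import cv2, numpy as np
from rig import imaging, robot
def ray(n,px,z,c=None):
    c=c or imaging.get_calibration(n); T=c["world_from_camera"]; T=np.array(T)
    d=T[:3,:3]@np.linalg.solve(np.array(c["K"]),[px[0],px[1],1]); o=T[:3,3]
    return o+d*(z-o[2])/d[2]
def blob(mask,near,r=40):
    k,l,s,c=cv2.connectedComponentsWithStats(mask.astype(np.uint8))
    i=1+np.argmin(np.hypot(*(c[1:]-near).T)+1000*(s[1:,4]<25))
    return c[i],s[i,2:],(l==i)
def circle(n,px_mask,z):
    # project contour to plane z, enclosing-circle fit
    ct=max(cv2.findContours(px_mask.astype(np.uint8),cv2.RETR_EXTERNAL,cv2.CHAIN_APPROX_NONE)[0],key=len)[:,0]
    c=imaging.get_calibration(n); P=np.array([ray(n,p,z,c)[:2] for p in ct])
    A=np.c_[2*P,np.ones(len(P))]; s=np.linalg.lstsq(A,(P**2).sum(1),rcond=None)[0]
    return s[:2],2*np.sqrt(s[2]+s[:2]@s[:2])
E
python3 - <<'E'
from h import *
top=cv2.imread("pics/top0.png");sc=cv2.imread("pics/scene0.png")
J={"small":((254,256),(312,168),.050),"medium":((186,257),(382,181),.062),"large":((372,249),(200,133),.076),"largest":((320,242),(243,142),.092)}
def white(im,t=170):
    return (im.min(2)>t)
for k,(a,b,z) in J.items():
    out=[]
    for n,im,p in(("top",top,a),):
        c,s,m=blob(white(im),p); xy,d=circle(n,m,z); out+= [n,c.round(1),s,xy.round(4),(d*1000).round(1)]
    print(k,*out, "scene px@top-z",ray("scene",b,z).round(3)[:2])
g=top.astype(int); 
# plate bright, pads dark inside
for n,im,ps in(("top",top,[(331,157),(292,163),(253,168),(214,174)]),("scene",sc,[(184,237),(230,246),(277,255),(326,264)])):
  for p in ps:
    gray=cv2.cvtColor(im,6); print(n,p,gray[p[1],p[0]],end=' ')
    m=gray<130; c,s,mm=blob(m,p); xy,d=circle(n,mm,.008); print(c.round(1),s,xy.round(4),(d*1000).round(1))
hsv=cv2.cvtColor(top,40); 
for name,p in(("cup",(381,134)),("timer",(161,167)),("blk1",(161,225)),("blk2",(146,257)),("blk3",(222,278)),("purple",(174,300))):
    print(name,ray("top",p,.034 if name=="cup" else .028 if name=="timer" else .062).round(3))
v=lambda x0,y0,w,h:cv2.resize(top[y0:y0+h,x0:x0+w],None,fx=2.6,fy=2.6,interpolation=2)
cv2.imwrite("pics/c1.png",v(120,115,300,200))
E
```

```text
small top [253.2 255.8] [11 11 95] [0.4293 0.0542] 20.5 scene px@top-z [0.436 0.055]
medium top [185.1 256.7] [ 16  16 205] [0.4278 0.1905] 30.6 scene px@top-z [0.434 0.189]
large top [372.4 248.6] [ 22  22 365] [ 0.4425 -0.1834] 40.8 scene px@top-z [ 0.448 -0.178]
largest top [320.1 241.7] [ 27  27 567] [ 0.4558 -0.0788] 50.7 scene px@top-z [ 0.46  -0.077]
top (331, 157) 122 [331.  156.9] [ 27  27 589] [ 0.6421 -0.1116] 57.7
top (292, 163) 126 [292.  162.5] [ 27  26 567] [ 0.6301 -0.0272] 56.6
top (253, 168) 129 [252.7 166.9] [ 27  27 490] [0.6182 0.057 ] 56.4
top (214, 174) 126 [214.  173.9] [ 27  27 584] [0.6059 0.1412] 57.3
scene (184, 237) 138 [100.8 231.1] [ 5 13 43] [ 0.6874 -0.2527] 18.3
scene (230, 246) 144 [281.  213.6] [   560    420 203757] [ 0.1606 -0.1232] 1499.2
scene (277, 255) 147 [281.  213.6] [   560    420 203757] [ 0.1606 -0.1232] 1499.2
scene (326, 264) 141 [281.  213.6] [   560    420 203757] [ 0.1606 -0.1232] 1499.2
cup [ 0.685 -0.215  0.034]
timer [0.618 0.251 0.028]
blk1 [0.492 0.241 0.062]
blk2 [0.427 0.269 0.062]
blk3 [0.385 0.116 0.062]
purple [0.342 0.211 0.062]
```

View pics/c1.png

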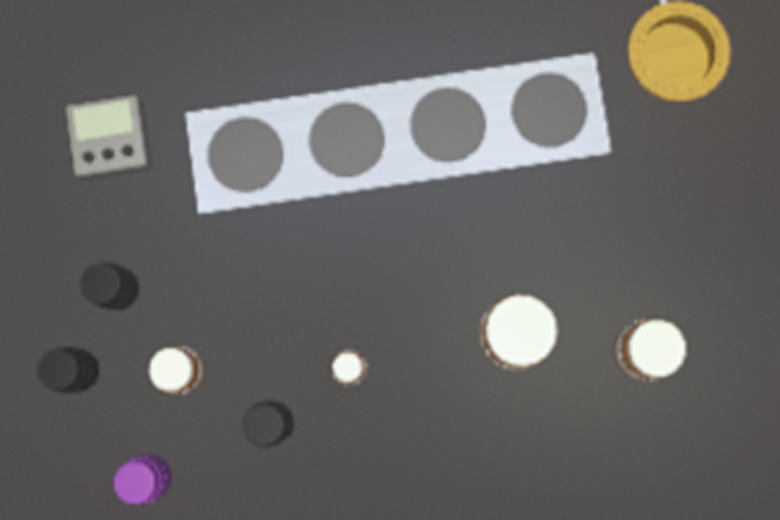

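The crop confirms (186,257) is the only white-capped, amber, medium-size jar in its cluster. The cap diameters come out at 20.5, 30.6, 40.8 and 50.7 mm, which match the sizes given, and the pads are 85 mm apart. I'm moving now, towards the small jar first.

{"method": "move_arm", "body": {"deltas": "-0.3 -0.3 -0.35 0 0;-0.3 -0.5 -0.62 0 0;-0.3 -0.5 -0.62 0 0;-0.3 -0.5 -0.62 0 0;-0.3 -0.5 -0.62 0 0;-0.3 -0.5 -0.62 0 0;-0.3 -0.5 -0.62 0 0;-0.3 -0.5 -0.62 0 0;-0.3 -0.5 -0.62 0 0;-0.3 -0.5 -0.62 0 0", "force": 12}}

```text
time: 1.35
eef_pos: [0.4023, 0.0988, 0.2071]
ee_rot: [3.141, 0.0, 2.869]
wrist_force: [0.9, -0.6, -0.2]
finger_gap: 0.65
grip_force: 0.0
```

{"method": "move_arm", "body": {"deltas": "-0.3 0 0 0 0.0263;-0.3 0 0 0 0.0263;-0.3 0 0 0 0.0263;-0.3 0 0 0 0.0263;-0.3 0 0 0 0.0263;-0.3 0 0 0 0.0263;-0.3 0 0 0 0.0263;-0.3 0 0 0 0;-0.3 0 0 0 0;-0.3 0 0 0 0"}}

```text
time: 2.6
eef_pos: [0.4019, 0.1006, 0.207]
ee_rot: [-3.142, 0.0, 1.713]
wrist_force: [0.1, -0.7, -0.1]
finger_gap: 0.65
grip_force: 0.0
```

```bash
cat >> h.py <<'E'
JAR=dict(small=(.4293,.0542),medium=(.4278,.1905),large=(.4425,-.1834),largest=(.4558,-.0788),a=(.6421,-.1116),b=(.6301,-.0272),c=(.618,.057),d=(.6059,.1412))
def go(xy,z,yaw=None):
    "print what is left to the target, in interface units"
    from scipy.spatial.transform import Rotation as R
    o=robot.get_obs(); Rm=R.from_euler("xyz",o["ee_rot"]).as_matrix()
    d=Rm.T@(np.r_[xy,z]-o["eef_pos"])/.075
    y=(np.degrees(o["ee_rot"][2])-98.1+180)%360-180
    print("pos",np.round(o["eef_pos"],4),"rot",np.round(o["ee_rot"],3),"delta units",d.round(3),"turn units",round(y/360,4),"t",round(o["time"],2),"gap mm",round(o["finger_gap"]*92,1),"grip",round(o["grip_force"],1),"F",np.round(o["wrist_force"],1))
E
python3 - <<'E'
from h import *
go(JAR["small"],.03)
c=imaging.get_calibration("wrist");im=imaging.snapshot("wrist");cv2.imwrite("pics/w1.png",im[:,:,::-1])
import json;np.savez("w1.npz",K=c["K"],T=c["world_from_camera"])
T=np.linalg.inv(np.array(c["world_from_camera"]))
for k,z in(("small",.05),("medium",.062)):
    p=np.array(c["K"])@(T@np.r_[JAR[k],z,1])[:3]; print(k,p[:2]/p[2])
E
```

```text
pos [0.4019 0.1006 0.207 ] rot [-3.142  0.     1.713] delta units [-0.664  0.273  2.359] turn units 0.0002 t 2.6 gap mm 59.8 grip 0.0 F [ 0.1 -0.7 -0.1]
small [296.25710103 241.08720411]
medium [317.62557909 115.16243034]
```

View pics/w1.png

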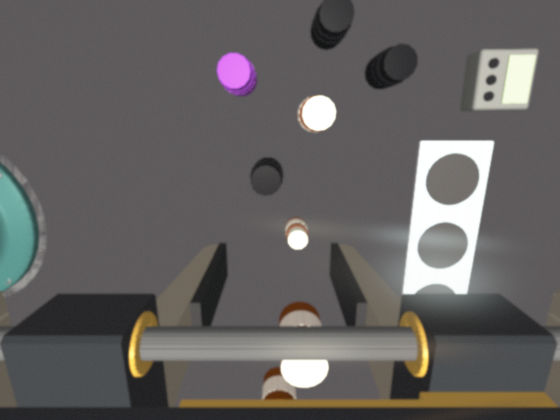

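The wrist view shows the small cap at (297,240) against a predicted (296,241), and the medium cap at (318,113) against (318,115). The measurements hold, so I'm picking up the small jar.

{"method": "move_arm", "body": {"deltas": "-0.3 -0.332 0.137 0 0;-0.3 -0.332 0.136 0 0;-0.3 0 0 0.35 0;-0.3 0 0 0.4 0;-0.3 0 0 0.4 0;-0.3 0 0 0.4 0;-0.3 0 0 0.35 0;-0.3 0 0 0.25 0;-0.3 0 0 0.15 0;-0.3 0 0 0.06 0"}}

```text
time: 3.9
eef_pos: [0.4292, 0.0542, 0.0296]
ee_rot: [-3.141, 0.0, 1.712]
wrist_force: [-0.0, -0.0, 0.1]
finger_gap: 0.65
grip_force: 0.0
```

{"method": "move_arm", "body": {"deltas": "0.2 0 0 0 0;0.3 0 0 0 0;0.4 0 0 0 0;0.5 0 0 0 0;0.8 0 0 0 0;0.8 0 0 0 0;0.8 0 0 0 0;0.8 0 0 0 0;0.8 0 0 0 0;0.8 0 0 0 0"}}

```text
time: 5.15
eef_pos: [0.4295, 0.0543, 0.0301]
ee_rot: [3.141, -0.0, 1.712]
wrist_force: [0.7, 0.6, 4.1]
finger_gap: 0.233
grip_force: 12.0
```

```bash
python3 -c "
from h import *
go(JAR['a'],.13)"
```

```text
pos [0.4295 0.0543 0.0301] rot [ 3.141 -0.     1.712] delta units [-2.589  2.495 -1.331] turn units -0.0 t 5.15 gap mm 21.5 grip 12.0 F [0.7 0.6 4.1]
```

```bash
python3 -c "
from h import *
im=imaging.snapshot('wrist')[:,:,::-1]; s=imaging.snapshot('scene')[:,:,::-1]
cv2.imwrite('pics/w2.png',np.hstack([cv2.resize(im[150:420,150:430],(400,386)),cv2.resize(s[100:240,240:380],(386,386))]))"
```

```text
(no output)
```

View pics/w2.png

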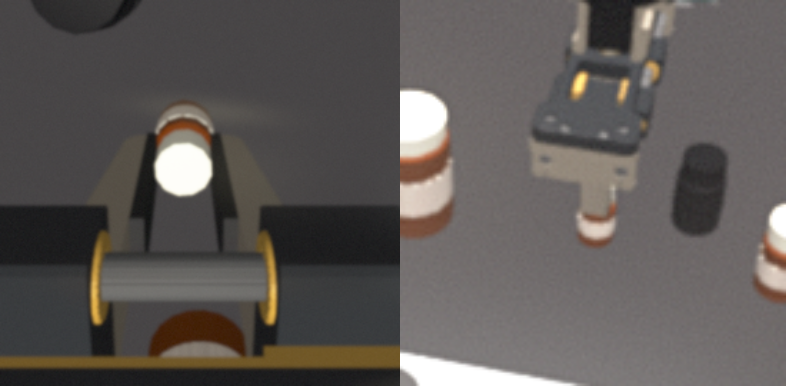

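```bash
python3 -c "
from h import *
c=imaging.get_calibration('scene');T=np.linalg.inv(np.array(c['world_from_camera']))
def pr(p):
    q=np.array(c['K'])@(T@np.r_[p,1])[:3]; return (q[:2]/q[2]).round(1)
for dx in (0,.013,.025):
  for z in (0,.011,.02,.03): print(dx,z,pr([.4295+dx,.0543,z]))"
```

```text
0 0 [311.1 184.4]
0 0.011 [311.4 180.4]
0 0.02 [311.7 177.2]
0 0.03 [312.  173.5]
0.013 0 [309.1 188.6]
0.013 0.011 [309.4 184.7]
0.013 0.02 [309.6 181.4]
0.013 0.03 [309.9 177.7]
0.025 0 [307.1 192.5]
0.025 0.011 [307.4 188.6]
0.025 0.02 [307.7 185.4]
0.025 0.03 [308.  181.7]
```

```bash
python3 -c "
from h import *
s=imaging.snapshot('scene')[:,:,::-1]
cv2.imwrite('pics/s3.png',cv2.resize(s[140:200,275:345],None,fx=10,fy=10,interpolation=cv2.INTER_CUBIC))"
```

```text
(no output)
```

View pics/s3.png

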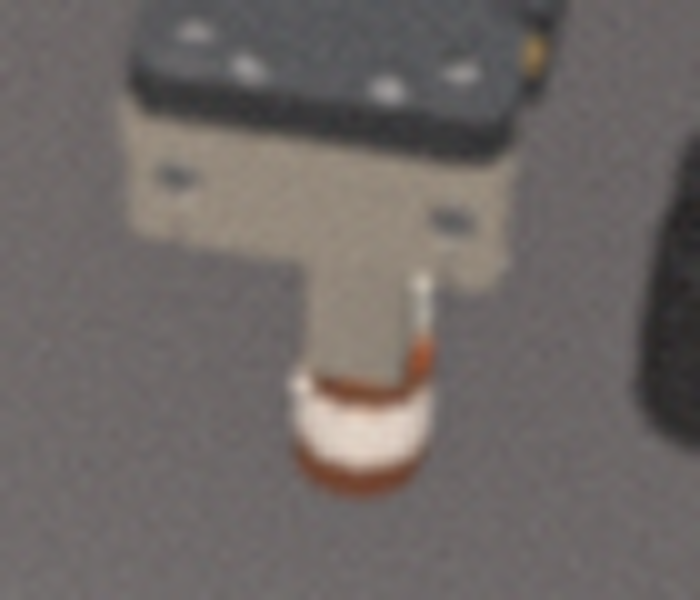

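The fingertips sit higher than the stated 19 mm would put them: the jar is held by its cap, with the tips on the shoulder (tip at row 178, z about 0.03). I'll open, go down 8 mm and regrip on the glass.

{"method": "move_arm", "body": {"deltas": "-0.3 0 0 0 0;-0.3 0 0 0 0;-0.3 0 0 0 0;-0.3 0 0 0 0;-0.3 0 0 0.03 0;-0.3 0 0 0.03 0;-0.3 0 0 0.03 0;-0.3 0 0 0.016 0;-0.3 0 0 0 0;-0.3 0 0 0 0"}}

```text
time: 6.55
eef_pos: [0.4293, 0.0542, 0.0221]
ee_rot: [3.141, -0.0, 1.712]
wrist_force: [-0.1, -0.4, -0.0]
finger_gap: 0.646
grip_force: 0.0
```

```bash
python3 -c "
from h import *
go(JAR['small'],.022)
s=imaging.snapshot('scene')[:,:,::-1]
cv2.imwrite('pics/s4.png',cv2.resize(s[130:200,265:345],None,fx=8,fy=8,interpolation=cv2.INTER_CUBIC))"
```

```text
pos [0.4293 0.0542 0.0221] rot [ 3.141 -0.     1.712] delta units [-0.    -0.     0.001] turn units -0.0 t 6.55 gap mm 59.5 grip 0.0 F [-0.1 -0.4 -0. ]
```

View pics/s4.png

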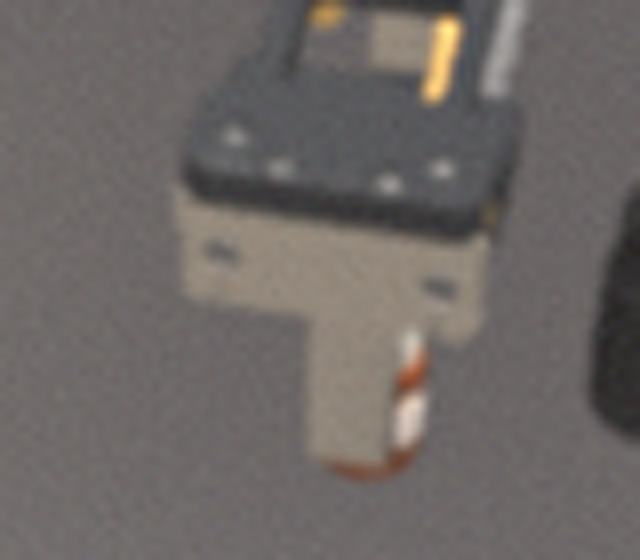

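{"method": "move_arm", "body": {"deltas": "0.2 0 0 0 0;0.3 0 0 0 0;0.4 0 0 0 0;0.5 0 0 0 0;0.8 0 0 0 0;0.8 0 0 0 0;0.8 0 0 0 0;0.8 0 0 0 0;0.8 0 0 0 0;0.8 0 0 0 0"}}

```text
time: 7.85
eef_pos: [0.4293, 0.0542, 0.0221]
ee_rot: [3.141, 0.0, 1.712]
wrist_force: [0.5, 0.2, 0.1]
finger_gap: 0.262
grip_force: 12.0
```

{"method": "move_arm", "body": {"deltas": "0.8 0 0 -0.1 0;0.8 0 0 -0.15 0;0.8 0 0 -0.2 0;0.8 0 0 -0.25 0;0.8 0 0 -0.25 0;0.8 0 0 -0.25 0;0.8 0 0 -0.2 0;0.8 0 0 -0.1 0;0.8 0 0 0 0;0.8 0 0 0 0"}}

```text
time: 9.1
eef_pos: [0.4289, 0.0542, 0.1341]
ee_rot: [-3.141, 0.0, 1.712]
wrist_force: [0.1, -0.0, -0.8]
finger_gap: 0.258
grip_force: 12.0
```

```bash
python3 -c "
from h import *
go(JAR['a'],.032)
s=imaging.snapshot('scene')[:,:,::-1]; w=imaging.snapshot('wrist')[:,:,::-1]
cv2.imwrite('pics/s5.png',np.hstack([cv2.resize(s[70:200,250:380],(400,400)),cv2.resize(w[200:340,210:350],(400,400))]))"
```

```text
pos [0.4289 0.0542 0.1341] rot [-3.141  0.     1.712] delta units [-2.588  2.505  1.36 ] turn units -0.0 t 9.1 gap mm 23.7 grip 12.0 F [ 0.1 -0.  -0.8]
```

View pics/s5.png

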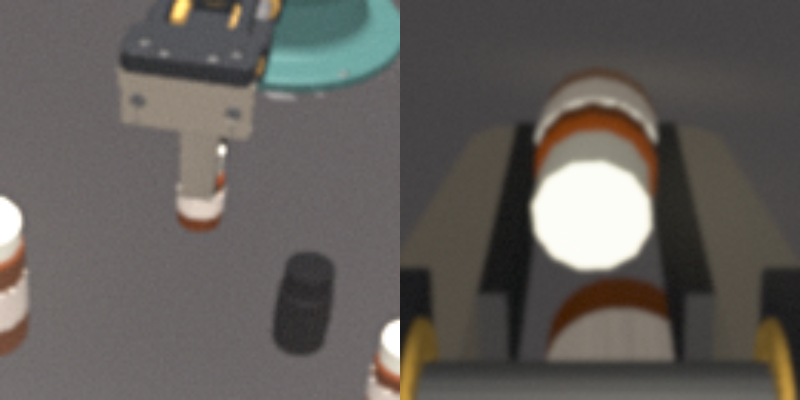

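Lifted and upright. I'm carrying the small jar to pad_a.

{"method": "move_arm", "body": {"deltas": "0.8 -0.16 0.16 0 0;0.8 -0.2835 0.273 0 0;0.8 -0.2835 0.273 0 0;0.8 -0.2835 0.273 0 0;0.8 -0.2835 0.273 0 0;0.8 -0.2835 0.273 0 0;0.8 -0.2835 0.273 0 0;0.8 -0.2835 0.273 0 0;0.8 -0.2835 0.273 0 0;0.8 -0.16 0.16 0 0"}}

```text
time: 10.45
eef_pos: [0.643, -0.1128, 0.1334]
ee_rot: [-3.14, 0.001, 1.711]
wrist_force: [-0.7, 0.3, -0.5]
finger_gap: 0.262
grip_force: 12.0
```

{"method": "move_arm", "body": {"deltas": "0.8 0 0 0.12 0;0.8 0 0 0.22 0;0.8 0 0 0.24 0;0.8 0 0 0.24 0;0.8 0 0 0.2 0;0.8 0 0 0.14 0;0.8 0 0 0.08 0;0.8 0 0 0.05 0;0.8 0 0 0.03 0;0.8 0 0 0.02 0"}}

```text
time: 11.7
eef_pos: [0.6428, -0.1116, 0.0343]
ee_rot: [3.141, 0.0, 1.712]
wrist_force: [0.2, 1.1, -0.9]
finger_gap: 0.263
grip_force: 12.0
```

```bash
python3 -c "
from h import *
go(JAR['a'],.0305)"
```

```text
pos [ 0.6428 -0.1116  0.0343] rot [3.141 0.    1.712] delta units [ 0.001 -0.009  0.051] turn units -0.0 t 11.7 gap mm 24.2 grip 12.0 F [ 0.2  1.1 -0.9]
```

{"method": "move_arm", "body": {"deltas": "0.8 0 0 0.02 0;0.8 0 0 0.018 0;0.8 0 0 0.014 0;0.8 0 0 0 0;0.45 0 0 0 0;0.4 0 0 0 0;0.3 0 0 0 0;0.1 0 0 0 0;-0.3 0 0 0 0;-0.3 0 0 0 0"}}

```text
time: 12.95
eef_pos: [0.6425, -0.1115, 0.0302]
ee_rot: [3.142, -0.0, 1.712]
wrist_force: [0.6, 0.3, -0.2]
finger_gap: 0.636
grip_force: 0.0
```

{"method": "move_arm", "body": {"deltas": "-0.3 0 0 -0.05 0;-0.3 0 0 -0.2 0;-0.3 0 0 -0.4 0;-0.3 0 0 -0.5 0;-0.3 0 0 -0.4 0;-0.3 0 0 0 0;-0.3 0.7 0 0 0;-0.3 0.7 0 0 0;-0.3 0.7 0 0 0;-0.3 0.7 0 0 0"}}

```text
time: 14.2
eef_pos: [0.612, 0.098, 0.1458]
ee_rot: [-3.14, 0.0, 1.712]
wrist_force: [0.5, 0.3, 0.3]
finger_gap: 0.645
grip_force: 0.0
```

```bash
python3 -c "
from h import *
go(JAR['medium'],.03)
im=imaging.snapshot('top')[:,:,::-1];cv2.imwrite('pics/t2.png',im)
for k,p,z in (('small',(331,151),.058),('medium',(186,257),.062)):
  c,s,m=blob(im.min(2)>215 if k=='small' else im.min(2)>170,p); print(k,c,s,*circle('top',m,z))
cv2.imwrite('pics/t2c.png',cv2.resize(im[100:320,130:430],None,fx=2.5,fy=2.5))"
```

```text
pos [0.612  0.098  0.1458] rot [-3.14   0.     1.712] delta units [ 1.567 -2.256  1.546] turn units -0.0001 t 14.2 gap mm 59.3 grip 0.0 F [0.5 0.3 0.3]
small [333.32876712 151.45205479] [10 10 73] [ 0.64273074 -0.11131651] 0.018290204604336727
medium [ 98.58803987 241.50166113] [ 32  32 301] [0.4597304  0.37680841] 0.06204465358081165
```

View pics/t2c.png

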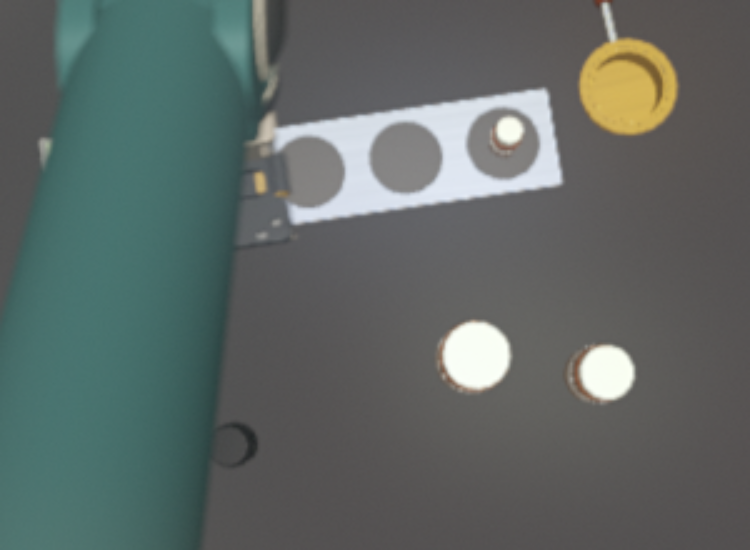

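The top view shows the small jar at (333,151), which is (0.6427, -0.1113): within 1 mm of the pad_a centre. The medium jar is next.

{"method": "move_arm", "body": {"deltas": "-0.4 0.392 -0.564 0 0;-0.4 0.392 -0.564 0 0;-0.4 0.392 -0.564 0 0;-0.4 0.391 -0.564 0 0;-0.4 0 0 0.2 0;-0.4 0 0 0.4 0;-0.4 0 0 0.45 0;-0.4 0 0 0.35 0;-0.4 0 0 0.17 0;-0.4 0 0 0.08 0"}}

```text
time: 15.5
eef_pos: [0.4292, 0.1882, 0.0219]
ee_rot: [-3.141, 0.001, 1.711]
wrist_force: [-0.1, 0.5, 0.2]
finger_gap: 0.7
grip_force: 0.0
```

{"method": "move_arm", "body": {"deltas": "0 0 0 0 0;0.1 0 0 0 0;0.2 0 0 0 0;0.3 0 0 0 0;0.6 0 0 0 0;0.8 0 0 0 0;0.8 0 0 0 0;0.8 0 0 0 0;0.8 0 0 0 0;0.8 0 0 0 0", "force": 15}}

```text
time: 16.75
eef_pos: [0.4292, 0.1893, 0.0232]
ee_rot: [3.141, -0.001, 1.712]
wrist_force: [-1.3, 0.6, 6.1]
finger_gap: 0.381
grip_force: 15.0
```

```bash
python3 -c "
from h import *
go(JAR['b'],.13)"
```

```text
pos [0.4292 0.1893 0.0232] rot [ 3.141e+00 -1.000e-03  1.712e+00] delta units [-3.234  2.246 -1.425] turn units -0.0 t 16.75 gap mm 35.0 grip 15.0 F [-1.3  0.6  6.1]
```

{"method": "move_arm", "body": {"deltas": "0.8 0 0 -0.1 0;0.8 0 0 -0.15 0;0.8 0 0 -0.2 0;0.8 0 0 -0.25 0;0.8 0 0 -0.25 0;0.8 0 0 -0.25 0;0.8 0 0 -0.15 0;0.8 0 0 -0.08 0;0.8 0 0 0 0;0.8 0 0 0 0"}}

```text
time: 18.0
eef_pos: [0.4285, 0.1887, 0.1294]
ee_rot: [-3.141, 0.001, 1.712]
wrist_force: [-0.3, -0.1, -1.2]
finger_gap: 0.384
grip_force: 15.0
```

```bash
python3 -c "
from h import *
go(JAR['b'],.0315)
w=imaging.snapshot('wrist')[:,:,::-1]; s=imaging.snapshot('scene')[:,:,::-1]
cv2.imwrite('pics/s6.png',np.hstack([cv2.resize(s[70:230,300:460],(400,400)),cv2.resize(w[180:380,180:380],(400,400))]))"
```

```text
pos [0.4285 0.1887 0.1294] rot [-3.141e+00  1.000e-03  1.712e+00] delta units [-3.228  2.257  1.305] turn units -0.0 t 18.0 gap mm 35.4 grip 15.0 F [-0.3 -0.1 -1.2]
```

View pics/s6.png

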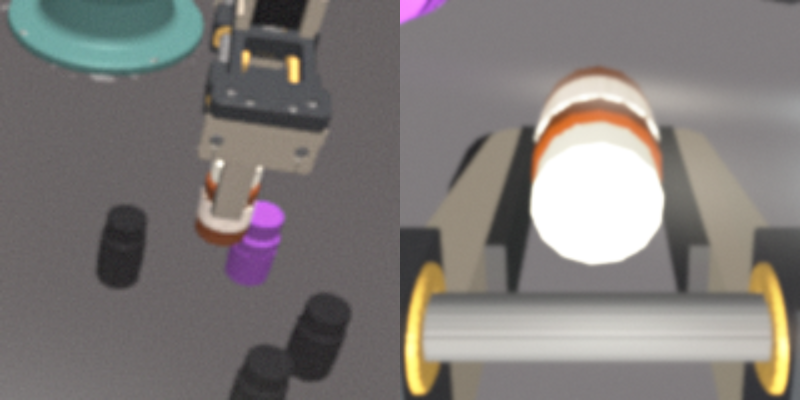

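The medium jar is upright and the decoys are untouched. On to pad_b.

{"method": "move_arm", "body": {"deltas": "0.8 -0.2 0.14 0 0;0.8 -0.356 0.247 0 0;0.8 -0.356 0.247 0 0;0.8 -0.356 0.247 0 0;0.8 -0.356 0.247 0 0;0.8 -0.356 0.247 0 0;0.8 -0.356 0.247 0 0;0.8 -0.356 0.247 0 0;0.8 -0.356 0.247 0 0;0.8 -0.2 0.14 0 0"}}

```text
time: 19.35
eef_pos: [0.6311, -0.0301, 0.1292]
ee_rot: [-3.141, 0.001, 1.71]
wrist_force: [0.3, -0.0, -1.1]
finger_gap: 0.382
grip_force: 15.0
```

{"method": "move_arm", "body": {"deltas": "0.8 0 0 0.1 0;0.8 0 0 0.2 0;0.8 0 0 0.23 0;0.8 0 0 0.23 0;0.8 0 0 0.18 0;0.8 0 0 0.13 0;0.8 0 0 0.08 0;0.8 0 0 0.05 0;0.8 0 0 0.03 0;0.8 0 0 0.02 0"}}

```text
time: 20.6
eef_pos: [0.631, -0.0284, 0.0364]
ee_rot: [3.141, 0.0, 1.712]
wrist_force: [-0.2, 0.2, -1.2]
finger_gap: 0.384
grip_force: 15.0
```

```bash
python3 -c "
from h import *
go(JAR['b'],.0315)"
```

```text
pos [ 0.631  -0.0284  0.0364] rot [3.141 0.    1.712] delta units [ 0.018 -0.009  0.065] turn units -0.0 t 20.6 gap mm 35.3 grip 15.0 F [-0.2  0.2 -1.2]
```

{"method": "move_arm", "body": {"deltas": "0.8 0 -0.009 0.025 0;0.8 0 0 0.022 0;0.8 0 0 0.014 0;0.8 0 0 0 0;0.25 0 0 0 0;0.2 0 0 0 0;0.1 0 0 0 0;-0.1 0 0 0 0;-0.4 0 0 0 0;-0.4 0 0 0 0"}}

```text
time: 21.85
eef_pos: [0.63, -0.0285, 0.0316]
ee_rot: [3.142, -0.0, 1.712]
wrist_force: [-0.6, 0.3, -0.3]
finger_gap: 0.698
grip_force: 0.0
```

{"method": "move_arm", "body": {"deltas": "-0.4 0 0 -0.05 0;-0.4 0 0 -0.2 0;-0.4 0 0 -0.4 0;-0.4 0 0 -0.5 0;-0.4 0 0 -0.5 0;-0.4 0 0 -0.2 0;-0.7 0 -0.5 0 0;-0.7 0 -0.5 0 0;-0.7 0 -0.5 0 0;-0.7 0 0 0 0"}}

```text
time: 23.1
eef_pos: [0.5161, -0.0447, 0.1701]
ee_rot: [-3.14, -0.001, 1.711]
wrist_force: [0.5, -0.3, -0.2]
finger_gap: 0.85
grip_force: 0.0
```

```bash
python3 -c "
from h import *
go(JAR['large'],.03)
im=imaging.snapshot('top')[:,:,::-1];cv2.imwrite('pics/t3.png',im)
g=im.min(2)
c=imaging.get_calibration('top');T=np.linalg.inv(np.array(c['world_from_camera']))
for k,q,z,t in (('small',JAR['a'],.058,215),('medium',JAR['b'],.070,215),('large',JAR['large'],.076,170),('largest',JAR['largest'],.092,170)):
  p=np.array(c['K'])@(T@np.r_[q,z,1])[:3];p=p[:2]/p[2]
  cc,s,m=blob(g>t,p); print(k,p,cc,s,*circle('top',m,z))"
```

```text
pos [ 0.5161 -0.0447  0.1701] rot [-3.140e+00 -1.000e-03  1.711e+00] delta units [-1.698 -1.227  1.868] turn units -0.0002 t 23.1 gap mm 78.2 grip 0.0 F [ 0.5 -0.3 -0.2]
small [333.4794008  151.76828005] [341.07407407 138.87037037] [19  6 54] [ 0.66327497 -0.12540382] 0.027054751293735586
medium [292.75112914 156.47708681] [270.39285714 157.26785714] [13  7 56] [0.6307153  0.01870516] 0.017940450892400473
large [372.41464307 248.53288608] [372.45135135 248.58648649] [ 22  22 370] [ 0.44243731 -0.18347654] 0.04110371311242212
largest [320.14233413 241.66564494] [372.45135135 248.58648649] [ 22  22 370] [ 0.44202588 -0.18049736] 0.04044678502986666
```

{"method": "move_arm", "body": {"deltas": "-0.7 -0.4245 -0.307 0 0;-0.7 -0.4245 -0.307 0 0;-0.7 -0.4245 -0.307 0 0;-0.7 -0.4245 -0.306 0 0;-0.7 0 0 0.25 0;-0.7 0 0 0.45 0;-0.7 0 0 0.5 0;-0.7 0 0 0.4 0;-0.7 0 0 0.18 0;-0.7 0 0 0.088 0"}}

```text
time: 24.4
eef_pos: [0.4461, -0.1836, 0.0297]
ee_rot: [-3.141, 0.0, 1.712]
wrist_force: [-0.4, -0.4, -0.5]
finger_gap: 0.852
grip_force: 0.0
```

{"method": "move_arm", "body": {"deltas": "-0.3 0 0 0 0;-0.1 0 0 0 0;0 0 0 0 0;0.1 0 0 0 0;0.4 0 0 0 0;0.8 0 0 0 0;0.8 0 0 0 0;0.8 0 0 0 0;0.8 0 0 0 0;0.8 0 0 0 0", "force": 20}}

```text
time: 25.65
eef_pos: [0.4456, -0.1834, 0.0308]
ee_rot: [3.141, -0.0, 1.712]
wrist_force: [-1.9, 0.8, 6.2]
finger_gap: 0.495
grip_force: 20.0
```

```bash
python3 -c "
from h import *
go(JAR['c'],.16)"
```

```text
pos [ 0.4456 -0.1834  0.0308] rot [ 3.141 -0.     1.712] delta units [ 2.851  2.728 -1.721] turn units -0.0001 t 25.65 gap mm 45.5 grip 20.0 F [-1.9  0.8  6.2]
```

{"method": "move_arm", "body": {"deltas": "0.8 0 0 -0.08 0;0.8 0 0 -0.15 0;0.8 0 0 -0.22 0;0.8 0 0 -0.25 0;0.8 0 0 -0.25 0;0.8 0 0 -0.25 0;0.8 0 0 -0.22 0;0.8 0 0 -0.15 0;0.8 0 0 -0.1 0;0.8 0 0 -0.05 0"}}

```text
time: 26.9
eef_pos: [0.4454, -0.1833, 0.1595]
ee_rot: [3.142, -0.0, 1.712]
wrist_force: [-0.6, -0.3, -2.5]
finger_gap: 0.497
grip_force: 20.0
```

```bash
python3 -c "
from h import *
go(JAR['c'],.039)
w=imaging.snapshot('wrist')[:,:,::-1]; s=imaging.snapshot('scene')[:,:,::-1]
cv2.imwrite('pics/s7.png',np.hstack([cv2.resize(s[20:270,110:360],(400,400)),cv2.resize(w[150:400,150:400],(400,400))]))"
```

```text
pos [ 0.4454 -0.1833  0.1595] rot [ 3.142 -0.     1.712] delta units [2.849 2.729 1.606] turn units -0.0 t 26.9 gap mm 45.7 grip 20.0 F [-0.6 -0.3 -2.5]
```

View pics/s7.png

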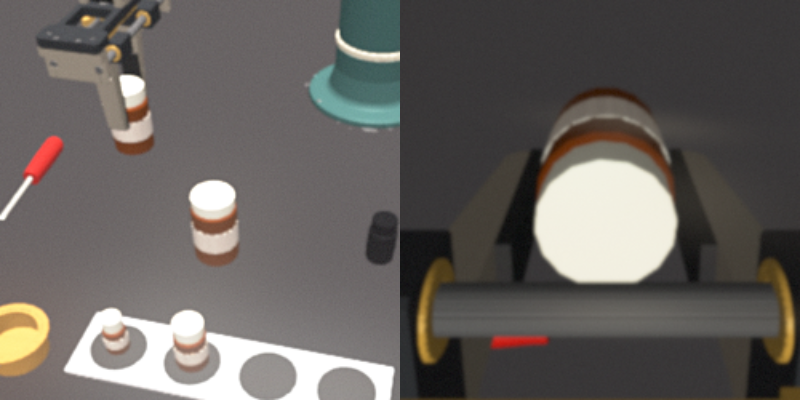

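The large jar is held upright, and the small and medium jars stand centred on pads a and b. I'm carrying the large jar to pad_c.

{"method": "move_arm", "body": {"deltas": "0.8 0.18 0.17 0 0;0.8 0.311 0.299 0 0;0.8 0.311 0.299 0 0;0.8 0.311 0.299 0 0;0.8 0.311 0.299 0 0;0.8 0.311 0.299 0 0;0.8 0.311 0.299 0 0;0.8 0.311 0.299 0 0;0.8 0.311 0.299 0 0;0.8 0.18 0.17 0 0"}}

```text
time: 28.25
eef_pos: [0.6186, 0.0601, 0.1581]
ee_rot: [-3.14, -0.001, 1.715]
wrist_force: [-0.1, 0.1, -2.0]
finger_gap: 0.494
grip_force: 20.0
```

{"method": "move_arm", "body": {"deltas": "0.8 0 0 0.13 0;0.8 0 0 0.26 0;0.8 0 0 0.3 0;0.8 0 0 0.28 0;0.8 0 0 0.22 0;0.8 0 0 0.15 0;0.8 0 0 0.09 0;0.8 0 0 0.06 0;0.8 0 0 0.03 0;0.8 0 0 0.02 0"}}

```text
time: 29.5
eef_pos: [0.6186, 0.057, 0.044]
ee_rot: [3.141, -0.0, 1.712]
wrist_force: [0.6, 0.3, -1.8]
finger_gap: 0.495
grip_force: 20.0
```

```bash
python3 -c "
from h import *
go(JAR['c'],.039)"
```

```text
pos [0.6186 0.057  0.044 ] rot [ 3.141 -0.     1.712] delta units [ 0.001 -0.008  0.067] turn units -0.0 t 29.5 gap mm 45.6 grip 20.0 F [ 0.6  0.3 -1.8]
```

{"method": "move_arm", "body": {"deltas": "0.8 0 0 0.025 0;0.8 0 0 0.022 0;0.8 0 0 0.016 0;0.8 0 0 0 0;0 0 0 0 0;-0.05 0 0 0 0;-0.15 0 0 0 0;-0.3 0 0 0 0;-0.6 0 0 0 0;-0.6 0 0 0 0"}}

```text
time: 30.75
eef_pos: [0.6183, 0.0569, 0.039]
ee_rot: [3.141, -0.0, 1.712]
wrist_force: [0.5, 0.3, 0.3]
finger_gap: 0.801
grip_force: 0.0
```

{"method": "move_arm", "body": {"deltas": "-0.6 0 0 -0.05 0;-0.6 0 0 -0.2 0;-0.6 0 0 -0.4 0;-0.6 0 0 -0.5 0;-0.6 0 0 -0.5 0;-0.6 0 0 -0.2 0;-1 0 -0.5 0 0;-1 0 -0.5 0 0;-1 0 -0.5 0 0;-1 0 0 0 0"}}

```text
time: 32.0
eef_pos: [0.5043, 0.0409, 0.1775]
ee_rot: [-3.14, -0.001, 1.712]
wrist_force: [0.6, 0.5, 0.1]
finger_gap: 1.001
grip_force: 0.0
```

```bash
python3 -c "
from h import *
go(JAR['largest'],.04)
im=imaging.snapshot('top')[:,:,::-1]
g=im.min(2)
for k,p,z,t in (('small',(333.5,151.8),.058,215),('medium',(292.7,156.5),.070,215),('largest',(320,242),.092,170)):
  cc,s,m=blob(g>t,p); print(k,p,cc,s,*circle('top',m,z))"
```

```text
pos [0.5043 0.0409 0.1775] rot [-3.140e+00 -1.000e-03  1.712e+00] delta units [-1.492 -0.862  1.833] turn units -0.0001 t 32.0 gap mm 92.1 grip 0.0 F [0.6 0.5 0.1]
small (333.5, 151.8) [333.28947368 151.5       ] [10 10 76] [ 0.64267177 -0.11127968] 0.018664182371193203
medium (292.7, 156.5) [292.77777778 156.88271605] [ 14  15 162] [ 0.62925754 -0.02717651] 0.02773159003662688
largest (320, 242) [320.14938489 241.71353251] [ 27  27 569] [ 0.45575516 -0.07882064] 0.050781061370603744
```

The small and medium jars are both within 1 mm of their pad centres. The largest jar is next.

{"method": "move_arm", "body": {"deltas": "-1 -0.373 -0.2155 0 0;-1 -0.373 -0.2155 0 0;-1 -0.373 -0.2155 0 0;-1 -0.373 -0.2155 0 0;-1 0 0 0.2 0;-1 0 0 0.45 0;-1 0 0 0.5 0;-1 0 0 0.4 0;-1 0 0 0.18 0;-1 0 0 0.1 0"}}

```text
time: 33.3
eef_pos: [0.459, -0.0785, 0.0397]
ee_rot: [-3.141, 0.0, 1.713]
wrist_force: [0.4, -0.0, -0.1]
finger_gap: 1.001
grip_force: 0.0
```

{"method": "move_arm", "body": {"deltas": "-0.6 0 0 0 0;-0.4 0 0 0 0;-0.2 0 0 0 0;-0.1 0 0 0 0;0.2 0 0 0 0;0.6 0 0 0 0;0.6 0 0 0 0;0.6 0 0 0 0;0.6 0 0 0 0;0.6 0 0 0 0", "force": 25}}

```text
time: 34.55
eef_pos: [0.4582, -0.0787, 0.0409]
ee_rot: [-3.141, -0.001, 1.712]
wrist_force: [-3.5, 0.3, 7.3]
finger_gap: 0.607
grip_force: 25.0
```

```bash
python3 -c "
from h import *
go(JAR['d'],.17)"
```

```text
pos [ 0.4582 -0.0787  0.0409] rot [-3.141e+00 -1.000e-03  1.712e+00] delta units [ 2.627  2.362 -1.721] turn units -0.0 t 34.55 gap mm 55.8 grip 25.0 F [-3.5  0.3  7.3]
```

{"method": "move_arm", "body": {"deltas": "0.6 0 0 -0.08 0;0.6 0 0 -0.15 0;0.6 0 0 -0.22 0;0.6 0 0 -0.25 0;0.6 0 0 -0.25 0;0.6 0 0 -0.25 0;0.6 0 0 -0.22 0;0.6 0 0 -0.15 0;0.6 0 0 -0.1 0;0.6 0 0 -0.05 0"}}

```text
time: 35.8
eef_pos: [0.4586, -0.0787, 0.1697]
ee_rot: [3.142, -0.0, 1.712]
wrist_force: [0.4, -0.4, -2.6]
finger_gap: 0.601
grip_force: 25.0
```

{"method": "move_arm", "body": {"deltas": "0.6 0.17 0.15 0 0;0.6 0.286 0.258 0 0;0.6 0.286 0.258 0 0;0.6 0.286 0.258 0 0;0.6 0.286 0.258 0 0;0.6 0.286 0.258 0 0;0.6 0.286 0.258 0 0;0.6 0.286 0.258 0 0;0.6 0.286 0.258 0 0;0.6 0.17 0.15 0 0"}}

```text
time: 37.05
eef_pos: [0.6068, 0.1439, 0.1685]
ee_rot: [-3.14, -0.0, 1.714]
wrist_force: [0.1, 0.5, -3.1]
finger_gap: 0.604
grip_force: 25.0
```

```bash
python3 -c "
from h import *
go(JAR['d'],.049)
s=imaging.snapshot('scene')[:,:,::-1]
cv2.imwrite('pics/s8.png',cv2.resize(s[90:320,90:440],(791,520)))"
```

```text
pos [0.6068 0.1439 0.1685] rot [-3.14  -0.     1.714] delta units [-0.034 -0.015  1.593] turn units 0.0003 t 37.05 gap mm 55.5 grip 25.0 F [ 0.1  0.5 -3.1]
```

View pics/s8.png

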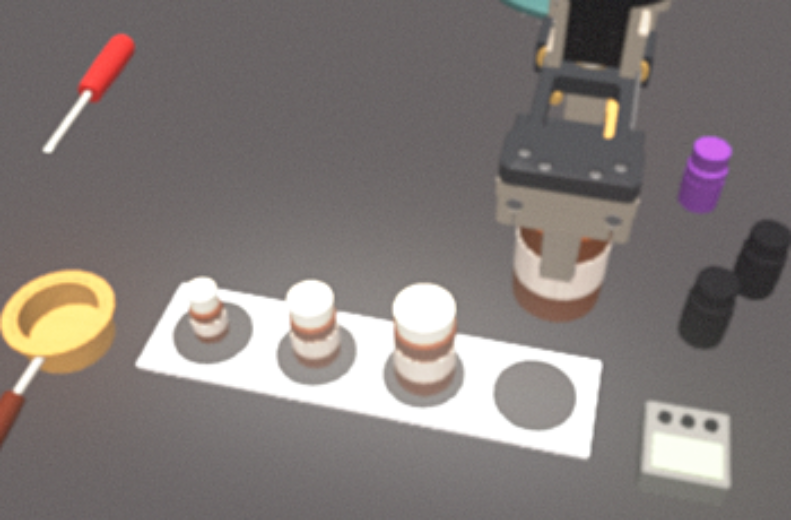

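The three placed jars are upright and the largest hangs level above pad_d. Lowering it.

{"method": "move_arm", "body": {"deltas": "0.6 0 0 0.13 0;0.6 0 0 0.26 0;0.6 0 0 0.3 0;0.6 0 0 0.28 0;0.6 0 0 0.22 0;0.6 0 0 0.15 0;0.6 0 0 0.08 0;0.6 0 0 0.05 0;0.6 0 0 0.03 0;0.6 0 0 0.02 0"}}

```text
time: 38.35
eef_pos: [0.6067, 0.1414, 0.0558]
ee_rot: [3.141, -0.0, 1.712]
wrist_force: [0.8, -1.1, -2.0]
finger_gap: 0.602
grip_force: 25.0
```

```bash
python3 -c "
from h import *
go(JAR['d'],.049)"
```

```text
pos [0.6067 0.1414 0.0558] rot [ 3.141 -0.     1.712] delta units [-0.002 -0.011  0.091] turn units -0.0 t 38.35 gap mm 55.4 grip 25.0 F [ 0.8 -1.1 -2. ]
```

{"method": "move_arm", "body": {"deltas": "0.6 0 -0.011 0.03 0;0.6 0 0 0.03 0;0.6 0 0 0.015 0;0.6 0 0 0.01 0;0.6 0 0 0.004 0;-0.22 0 0 0 0;-0.3 0 0 0 0;-0.4 0 0 0 0;-0.7 0 0 0 0;-0.9 0 0 0 0"}}

```text
time: 39.6
eef_pos: [0.6057, 0.1412, 0.0489]
ee_rot: [3.141, -0.0, 1.712]
wrist_force: [-0.3, -1.6, 0.2]
finger_gap: 0.892
grip_force: 0.0
```

{"method": "move_arm", "body": {"deltas": "-0.9 0 0 -0.05 0;-0.9 0 0 -0.2 0;-0.9 0 0 -0.4 0;-0.9 0 0 -0.5 0;-0.9 0 0 -0.5 0;-0.9 0 0 -0.4 0;-0.9 0 -0.6 0 0;-0.9 0 -0.6 0 0;-0.9 0 -0.5 0 0;-0.9 0 0 0 0"}}

```text
time: 40.85
eef_pos: [0.4776, 0.1232, 0.2037]
ee_rot: [3.141, -0.002, 1.712]
wrist_force: [1.0, 0.0, -0.3]
finger_gap: 0.949
grip_force: 0.0
```

{"method": "move_arm", "body": {"deltas": "-0.9 0.6 0 0 0;-0.9 0.6 0 0 0;-0.9 0.6 0 0 0;-0.9 0.6 0 0 0;-0.9 0.6 0 0 0;-0.9 0.3 0 0 0;-0.9 0 0 0 0;-0.9 0 0 0 0;-0.9 0 0 0 0;-0.9 0 0 0 0"}}

```text
time: 42.1
eef_pos: [0.4451, 0.3672, 0.2028]
ee_rot: [3.141, -0.0, 1.71]
wrist_force: [-0.6, 0.1, -0.3]
finger_gap: 0.949
grip_force: 0.0
```

```bash
python3 -c "
from h import *
im=imaging.snapshot('top')[:,:,::-1]
c=imaging.get_calibration('top');T=np.linalg.inv(np.array(c['world_from_camera']))
for k,h in zip('abcd',(.058,.07,.084,.1)):
  p=np.array(c['K'])@(T@np.r_[JAR[k],h,1])[:3];p=p[:2]/p[2]
  cc,s,m=blob(im.min(2)>215,p); xy,d=circle('top',m,h); print(k,p.round(1),cc.round(1),s,xy.round(4),round(d*1e3,1),'err mm',((xy-JAR[k])*1e3).round(1))
s=imaging.snapshot('scene')[:,:,::-1]
cv2.imwrite('pics/f.png',np.hstack([cv2.resize(im[90:310,120:420],(400,293)),cv2.resize(s[90:310,90:390],(400,293))]))"
```

```text
a [333.5 151.8] [333.4 151.4] [10 10 71] [ 0.6428 -0.1113] 18.1 err mm [0.7 0.3]
b [292.8 156.5] [292.6 157. ] [ 14  15 167] [ 0.629  -0.0268] 28.1 err mm [-1.1  0.4]
c [251.1 161.2] [261.1 168.3] [ 161   59 2714] [0.6093 0.0152] 202.7 err mm [ -8.7 -41.8]
d [208.  165.8] [261.1 168.3] [ 161   59 2714] [0.6062 0.015 ] 199.4 err mm [   0.3 -126.2]
```

View pics/f.png

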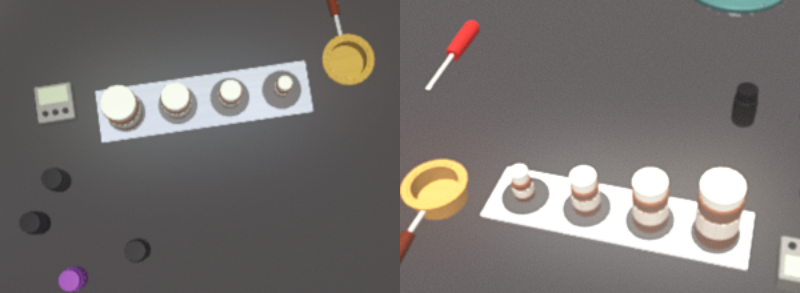

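All four jars stand upright, smallest to largest going away from the cup. Jars a and b measure within about 1 mm. The caps of c and d, at roughly (252,164) and (210,169), merge with the plate in the mask. By eye they sit on their predicted spots once the same offset seen on b is allowed for. The cup, timer and decoys haven't moved.

```bash
python3 -c "
from rig import workorder
print(workorder.close_job())"
```

```text
the job is handed in; nothing more can be done
None
```

The job is handed in at about 42 s, with no verdict returned: the four jars stand upright on pads a to d, smallest by the cup to largest; small and medium measured about 1 mm off centre, large and largest were only checked by eye and by release position, and the cup and timer look unmoved.

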